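Feed a tissue cassette into the printer nest with the push stick

TASK

Lay the white tissue cassette flat on the cassette printer's loading chute in front of the guide channel, sloped face towards the printer, then feed it through the channel with the push stick until it is fully home and the spring catches have closed behind it. Push gently (never more than about 18 N) and keep your fingers off the cassette once it is in the channel. Afterwards draw the stick out, lay it flat on the bench clear of the printer, and leave the bottle, jar and tube rack alone.

Things in the scene. Friction and masses are not known exactly. Their poses are not given: they have to be found in the camera images.
- printer: fixed white cassette printer (240 x 320 mm, 160 tall) with an aluminium loading chute out of its front. Origin: on the bench under the mouth of the chute's guide channel; +x = feed direction, z up. Chute floor: flat, 20 mm above the bench, 76 wide, from x = -105 to 195 mm (housing front). x < -16 is an open shelf without sides; flared lead-in plates (44 mm apart) run x = -16 to 0
- chute_mouth (a point): middle of the channel's mouth, on the chute floor (20 mm above printer's origin, same axes). Guide channel x = 0 to 46 mm: 31.5 wide between 12 mm high walls whose lips reach 4 mm inwards, 9.5 mm above the floor; open between. Then the dark steel nest: ramped spring catches 30 mm long, tips about 20 mm apart, rails 31.5 apart, spring plunger, hard stop
- plunger (a joint): nest's spring plunger: 0 m = out, 0.005 = cassette hard on the stop, about 0.003 = caught behind the catches. The nest is clamped anywhere in a 45 mm band of its slots: a homed cassette's tail is at x = 80 to 125 mm, to be felt. Pushing takes 1 to 6 N at the catches, up to 8 N on the plunger, then climbs steeply at the stop. Catches close in the last 2 mm; short of that the cassette springs back
- cassette_center (a point): centre, half-way up, of the white plastic tissue cassette (40 long x 28.5 wide x 6.5 mm thick, about 12 g, slotted lid), flat on the bench; +x points along its length to its sloped end, z up; at the start that end points roughly in the feed direction, within about 0.9 rad
- cassette_face (a point): lower edge of the cassette's sloped writing face: the middle of its leading end, 20 mm from the centre
- stick_grip (a point): centre of the push stick's black upright grip (45 long x 18 wide, its top 44 mm above the stick's underside; this point is 25 mm above the underside). Stick: about 60 g, flat on the bench, straight white blade 210 x 16 x 6 mm under the grip; +x points along the blade to its pushing tip, z up
- stick_tip (a point): middle of the end face of the blade, 185 mm ahead of the grip's centre and 3 mm above the underside
- bottle: bystander: white reagent bottle, 68 mm across, 150 mm tall; origin under its centre
- jar: bystander: specimen jar with a lid, 60 mm across, 75 mm tall; origin under its centre
- tube_rack: bystander: grey rack of six capped tubes, 90 x 130 mm, 94 mm tall; origin under its centre

How it is judged:
By the outcome, as a careful person would: the job done as asked, in the order asked, and still so for the second after the job is handed in, with the robot touching nothing.
It also fails if it takes over 69 s, if anything falls off the work surface, if the arm or the gripper's body presses on something with over 40 N, if the wrist force passes 120 N, or if a joint passes its speed limit or range.

ROBOT

A 6-joint arm with a two-finger parallel gripper is mounted at the origin on the work surface. World frame = base frame: x ahead of the robot, y to its left, z up, the work surface at z = 0. Lengths are in m, angles in rad, forces in N, time in s.
With the tool pointing down it reaches from about 0.35 to 0.975 m from the base axis. Payload 7.1 kg.
Tool frame: the origin (TCP) lies at the very end of the fingers, on their centre line; the grasp point (between the pads) lies 19 mm behind it; z points along the fingers, y is the line along which they close (so a half turn about z gives the same grasp; the last joint's range is limited). The gripper opens to 88 mm and grips with 3 to 60 N. Pads are 20 mm wide; open, the fingers measure 115 mm over their backs; the gripper's body (75 mm by 178 mm) begins 61 mm behind the grasp point.
Start: joints at [1.11, 0.423, 1.63, -0, 1.089, -0.019], TCP at [0.267, 0.565, 0.223] pointing down, gripper open.
Joint ranges: [-3, 3], [-0.9, 2.11], [0.09, 2.58], [-1.31, 4.45], [0.11, 2.69], [-2.54, 2.54]. Speed limits (rad/s): [2.39, 2.39, 3.01, 3.14, 3.14, 3.14].

INTERFACE

Orientations are given as a 3x3 rotation matrix whose columns are the frame's x, y, z axes.
In Python, from bench import r gives the robot as it stands. The module is installed in compiled form; this text tells all that it offers.
- The arm moves only by the tool servo_tool, never from a script. Its argument "increments" is one flat list of numbers, 5 for each row, row after row: the opening, from -1 (shut) to 1 (fully open), then the shift along the world's x, y, z in mm, then the turn about the world's z in degrees. A call has 1 to 20 rows; each row shifts and turns the commanded pose from where the row before left it; what a row does not reach is not made up. A row lasts 1/8 s, in which the tool goes at most 62.5 mm and 10.7 degrees, less where a joint would pass 70% of its speed; a pose out of reach is approached as far as the arm can. A call with a gripper value outside its range is refused whole. The fingers move at their own pace and stop on an object; "newtons" is the grip in N (left out, the last holds). Time passes only in rows, so rows that do not move let the fingers close. It gives the time, the measured TCP pose, the force, the opening and the grip force at its end, in the units of the state.
- r.observe(): the state, without advancing time (a new reading comes with each control period).
- r.read_camera(name): name is "scene" or "top"; returns a dict with "color" (480x640x3 uint8, blue, green, red), "K" (3x3 intrinsics, pixels), "xyz" and "orientation" of the camera in the world. Camera axes: x right, y up, looking along -z (the intrinsics and any distortion apply to the point x, -y, -z); pixel columns grow to the right and rows downward; lengths in m; the calibration is good to about 2 mm. A picture is of the moment at which its call begins. There is no depth.
- r.finish_job(): hands the job in; it is judged then, once.
The state is a dict: "clock": time; "joint_positions": joint angles; "joint_velocities": joint speeds; "joint_efforts": joint torques, N m; "tcp_pos": TCP position; "orientation": TCP orientation; "contact_force": force on the tool from outside, world axes, zero at the start; "wrist_torque": the same for the moment, N m; "opening": opening from 0.0 (shut) to 1.0 (fully open); "grasp_force": force on a finger pad.
Only numpy, scipy, OpenCV 4.12 (cv2) and the standard library are available. Lean on these libraries where they do the work, as an engineer would, in place of code of your own. Each camera call takes 0.05 s, during which the arm holds its last target. There are 200 camera calls.

## Working session

There is one attempt and no reset: what is moved stays moved. The work goes in short steps, Python scripts to look and compute and a tool call to move; the robot and the scene stay as the last step left them, time stands still between calls to the robot, and variables do not carry over. Pictures are saved under pics/ and viewed, at most 10 in all, crops included, and the job is handed in when it is done.

Besides the shell and the picture viewer there is one more tool, called after "Call:" as a command line: name --argument value ..., lists and objects as JSON in quotes. servo_tool: Moves the arm, as the interface text tells. Its arguments: {"type":"object","properties":{"increments":{"type":"array","items":{"type":"number"}},"newtons":{"type":"number"}},"required":["increments"]}

```bash
mkdir -p pics; cat > h.py <<'E'
import numpy as np, cv2
from bench import r
def cam(n,f=None):
    c=r.read_camera(n)
    if f: cv2.imwrite('pics/'+f,c['color'])
    return c
def ray(c,u,v,z):
    K=c['K'];p=np.linalg.inv(K)@[u,v,1.]
    d=np.array(c['orientation'])@[p[0],-p[1],-p[2]];o=np.array(c['xyz'])
    return o+d*(z-o[2])/d[2]
def proj(c,P):
    q=np.array(c['orientation']).T@(np.array(P)-c['xyz']);q=np.array(c['K'])@[q[0],-q[1],-q[2]]
    return q[:2]/q[2]
E
python3 - <<'E'
from h import *
for n in('top','scene'):
    c=cam(n,n+'1.png');print(n,c['K'],c['xyz'],c['orientation'],[k for k in c])
np.set_printoptions(precision=3,suppress=True)
s=r.observe();print(s)
E
```

```text
top [[465.57241939   0.         314.73077182]
 [  0.         465.57241939 243.52114511]
 [  0.           0.           1.        ]] [0.44464045 0.12241668 0.89816295] [[-2.38544372e-02  9.79529870e-01 -1.99880462e-01]
 [-9.99702977e-01 -2.43709415e-02 -1.23640768e-04]
 [-4.99238489e-03  1.99818144e-01  9.79820282e-01]] ['color', 'K', 'xyz', 'orientation']
scene [[604.33343209   0.         319.52865369]
 [  0.         604.33343209 233.6882375 ]
 [  0.           0.           1.        ]] [ 1.0368613  -0.08234401  0.85282692] [[ 0.41728321 -0.7867565   0.45485045]
 [ 0.90875943  0.35818081 -0.21415602]
 [ 0.00556994  0.50271335  0.86443523]] ['color', 'K', 'xyz', 'orientation']
{'clock': 0.1, 'joint_positions': array([ 1.11 ,  0.424,  1.631, -0.   ,  1.089, -0.019]), 'joint_velocities': array([ 0.   , -0.   , -0.002,  0.002, -0.   , -0.   ]), 'joint_efforts': array([ -0.001, -54.561, -27.432,   0.064,   0.019,  -0.   ]), 'tcp_pos': array([0.267, 0.565, 0.222]), 'orientation': array([[-0.904,  0.428, -0.001],
       [ 0.428,  0.904, -0.001],
       [-0.   , -0.001, -1.   ]]), 'contact_force': array([-0.242,  0.507, -0.471]), 'wrist_torque': array([-0.011, -0.012, -0.001]), 'grasp_force': 0.0, 'opening': 1.00098185649179}
```

View pics/top1.png

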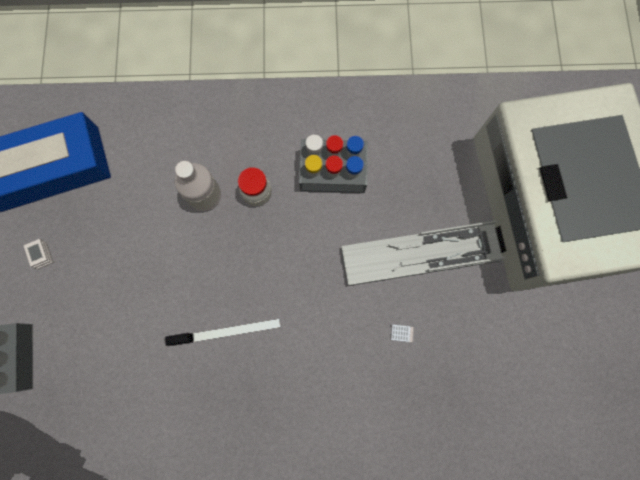

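View pics/scene1.png

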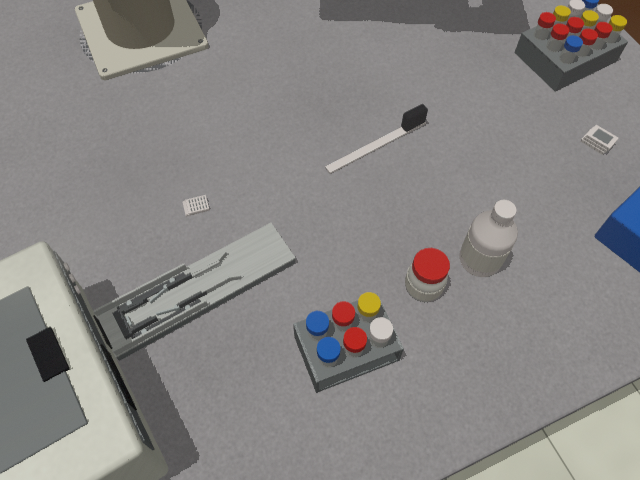

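The top view shows the chute at (340–505, 225–285), the cassette at (402,333), and the stick from grip (180,339) to tip (279,323). The scene view shows the same objects. I'll enlarge both next.

```bash
python3 - <<'E'
from h import *
a=cv2.imread('pics/top1.png')[215:355,330:530];cv2.imwrite('pics/a.png',cv2.resize(a,None,fx=4,fy=4,interpolation=cv2.INTER_CUBIC))
b=cv2.imread('pics/scene1.png')[185:360,90:310];cv2.imwrite('pics/b.png',cv2.resize(b,None,fx=3.4,fy=3.4,interpolation=cv2.INTER_CUBIC))
c=cam('top');s=cam('scene')
for n,u,v in(('grip',179,339),('tip',280,323.5),('cass',402,333)): print(n,ray(c,u,v,.006))
for n,u,v in(('tip',329,169),('cass',196,205)): print(n,ray(s,u,v,.006))
E
```

```text
grip [0.44985197 0.38198479 0.006     ]
tip [0.47402536 0.19183969 0.006     ]
cass [ 0.45090141 -0.03741381  0.006     ]
tip [0.48049328 0.19633688 0.006     ]
cass [ 0.45585711 -0.03666357  0.006     ]
```

View pics/a.png

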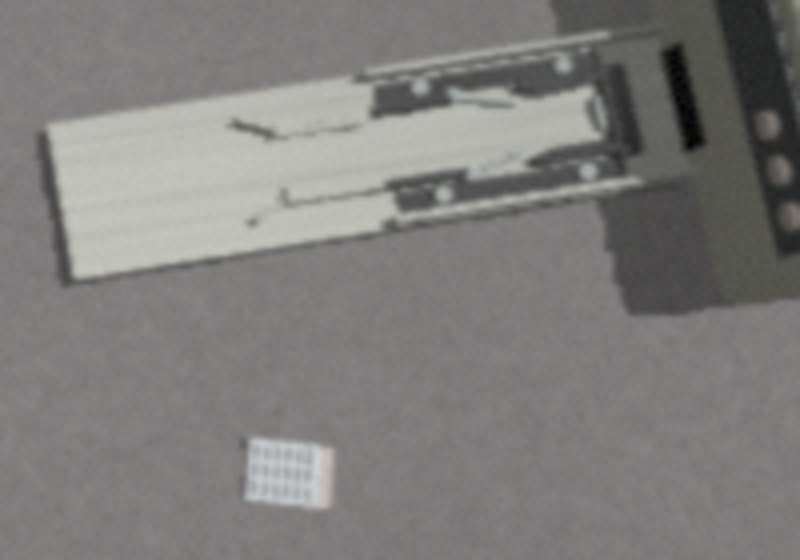

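View pics/b.png

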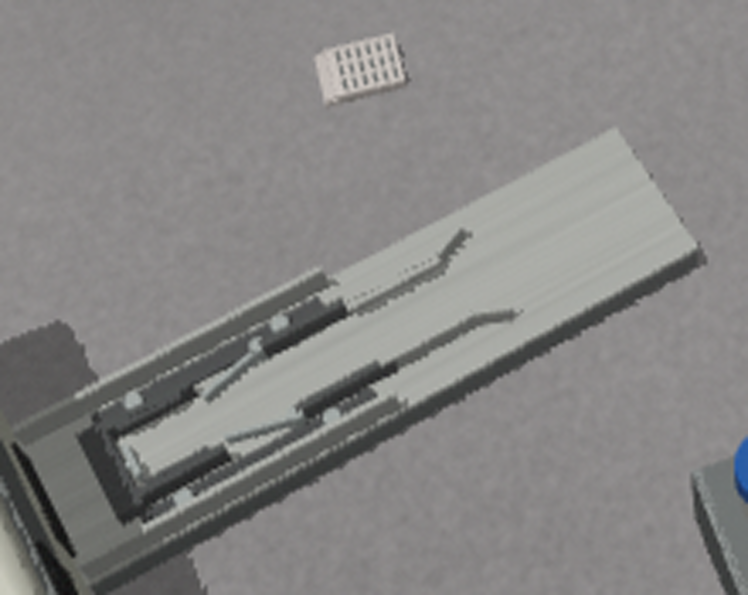

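The enlarged top view shows the front shelf corners at crop (48,126) and (70,280), and the flare at (235,124)/(250,222). The nest plunger is at (598,115), the catch tips are near (512,104), and the cassette's pinkish sloped end faces right. I'll fit poses from both cameras.

```bash
cat >> h.py <<'E'
from scipy.optimize import least_squares
def fit(obs,x0):
    # obs: (cam, local xyz, pixel); planar pose x,y,yaw
    def W(p,l):
        c,s=np.cos(p[2]),np.sin(p[2]);return [p[0]+c*l[0]-s*l[1],p[1]+s*l[0]+c*l[1],l[2]]
    f=lambda p:np.concatenate([proj(c,W(p,l))-np.array(u) for c,l,u in obs])
    q=least_squares(f,x0,x_scale=[.01,.01,.1],loss='soft_l1');return q.x,f(q.x).reshape(-1,2)
E
python3 - <<'E'
from h import *
np.set_printoptions(precision=4,suppress=True)
c=cam('top');s=cam('scene')
T=lambda u,v:(330+u/4-.4,215+v/4-.4); S=lambda u,v:(90+u/3.4-.35,185+v/3.4-.35)
F=np.array([0.16,-.987]);
tp=[((-.105,.038,.02),T(49,127)),((-.105,-.038,.02),T(71,279)),((-.016,.022,.032),T(233,122)),((-.016,-.022,.032),T(250,222))]
sp=[((-.105,-.038,.02),S(616,128)),((-.105,.038,.02),S(702,248)),((-.016,-.022,.032),S(467,233)),((-.016,.022,.032),S(518,313)),((0,-.0158,.032),S(437,263)),((0,.0158,.032),S(484,317))]
for o in([(c,l,u) for l,u in tp],[(s,l,u) for l,u in sp],[(c,l,u) for l,u in tp]+[(s,l,u) for l,u in sp]):
    p,e=fit(o,[.52,.0,-1.4]);print('chute',p,e.tolist() if len(o)>6 else abs(e).max())
P=p;f=np.array([np.cos(p[2]),np.sin(p[2])])
for n,uv,z in(('plunger',T(592,115),.025),('catch',T(515,105),.03),('catch2',T(530,152),.03),('stopblock',T(612,110),.032)):
    w=ray(c,*uv,z)[:2]-p[:2];print(n,w@f, w@[-f[1],f[0]])
for n,uv,z in(('plunger',S(142,462),.025),('catch',S(200,395),.03),('catch2',S(230,442),.03)):
    w=ray(s,*uv,z)[:2]-p[:2];print('s',n,w@f, w@[-f[1],f[0]])
h=.0143
tc=[((-.02,h,.0065),T(248,438)),((-.02,-h,.0065),T(245,499)),((.02,h,.0),T(333,446)),((.02,-h,0),T(330,508))]
sc=[((-.02,h,.0065),S(405,72)),((-.02,-h,.0065),S(393,34)),((.02,-h,0),S(316,55)),((.02,h,0),S(327,104))]
for o in([(c,l,u) for l,u in tc],[(s,l,u) for l,u in sc]):
    p,e=fit(o,[.45,-.037,-1.6]);print('cass',p,abs(e).max())
# stick blade
for n,cc in(('top',c),('scene',s)):
    g=cc['color'].astype(int); x0,x1,y0,y1=(194,290,312,345) if n=='top' else (320,402,122,178)
    m=(g.min(2)>165)[y0:y1,x0:x1].astype(np.uint8)
    k,lab,st,_=cv2.connectedComponentsWithStats(m);i=1+st[1:,4].argmax()
    v,u=np.nonzero(lab==i);w=np.array([ray(cc,x0+a,y0+b,.006)[:2] for a,b in zip(u,v)])
    q=w.mean(0);d=np.linalg.svd(w-q)[2][0];d*=-np.sign(d[1]);t=(w-q)@d
    tip=q+d*np.percentile(t,99.7);print(n,'tip',tip,'yaw',np.arctan2(d[1],d[0]),'grip',tip-.185*d,len(w),np.ptp((w-q)@[-d[1],d[0]]))
E
```

```text
chute [ 0.593  -0.0359 -1.4491] 1.2411098033044823
chute [ 0.6034 -0.0359 -1.3961] 1.6805671798373396
chute [ 0.6018 -0.0357 -1.3965] [[-2.0209512863693817, -2.0115450045950354], [0.8154342145516011, -1.4106757938482701], [-0.09410271209446819, -3.0088949793122026], [0.9871080721374597, -5.5419753116421475], [-0.34939420413434163, -0.2732871536665016], [0.4354259739789086, -1.2274729274697052], [-0.34727287929814565, 0.05384495850231019], [-0.627134224333787, -2.332329081137516], [1.4509726696541065, -0.6076658872053713], [-1.8766835038156842, -1.1541811269758568]]
plunger 0.152938931409917 -0.013134828143380035
catch 0.1164702416185101 -0.0018626230664309717
catch2 0.1175717065285806 -0.025265254813073134
stopblock 0.16016607943746092 -0.013584561835433245
s plunger 0.15364730923887665 -0.007769233413976906
s catch 0.1190639407417186 -0.019241232157053388
s catch2 0.11836929769059369 0.00782963846202684
cass [ 0.4514 -0.0377 -1.6873] 0.4080185744197138
cass [ 0.4518 -0.0365 -1.6974] 1.4599393548557202
top tip [0.4758 0.1942] yaw -1.428657763561671 grip [0.4496 0.3773] 711 0.015274756770858542
scene tip [0.4793 0.1944] yaw -1.4263383859821934 grip [0.4526 0.3774] 609 0.015119654100284506
```

```bash
python3 - <<'E'
from h import *
np.set_printoptions(precision=4,suppress=True)
c=cam('top');s=cam('scene')
def line(cc,a,b,z,n):
    # subpixel strongest-gradient points along hinted segment, at height z
    g=cv2.GaussianBlur(cc['color'],(3,3),0).astype(float).sum(2);a=np.array(a,float);b=np.array(b,float)
    d=(b-a)/np.linalg.norm(b-a);nn=np.array([-d[1],d[0]]);W=[]
    for t in np.linspace(.05,.95,60):
        q=a+(b-a)*t;k=np.arange(-3,3.01,.25);xy=(q+k[:,None]*nn).astype(np.float32)
        v=cv2.remap(g.astype(np.float32),xy[:,:1],xy[:,1:],1)[:,0];i=abs(np.gradient(v)).argmax();W.append(ray(cc,*xy[i],z)[:2])
    W=np.array(W);
    l=cv2.fitLine(W.astype(np.float32),cv2.DIST_HUBER,0,.001,.001).ravel();l*=1 if l[1]<0 else np.array([-1,-1,1,1]);print(n,'yaw',np.arctan2(l[1],l[0]),'pt',l[2:]);return l
T=lambda u,v:(330+u/4-.4,215+v/4-.4); S=lambda u,v:(90+u/3.4-.35,185+v/3.4-.35)
for nm,A,B in(('top',line(c,T(48,126),T(350,78),.02,'tL'),line(c,T(71,279),T(380,229),.02,'tR')),('scene',line(s,S(702,250),S(410,412),.02,'sL'),line(s,S(616,128),S(335,272),.02,'sR'))):
    n=np.array([-A[1],A[0]]);print(nm,'width',(A[2:]-B[2:])@n,'mid x at y=0', [ (L[2]-L[0]/L[1]*L[3]) for L in(A,B)])
line(c,T(49,127),T(71,279),.02,'tfront');line(s,S(616,128),S(702,248),.02,'sfront')
E
```

```text
tL yaw -1.4350667 pt [0.628  0.0006]
tR yaw -1.4334275 pt [0.5509 0.0082]
sL yaw -1.4358139 pt [ 0.6321 -0.0031]
sR yaw -1.4365263 pt [ 0.5561 -0.0123]
top width 0.07542522 mid x at y=0 [np.float32(0.62811565), np.float32(0.5520041)]
scene width 0.0764961 mid x at y=0 [np.float32(0.63165796), np.float32(0.5544686)]
tfront yaw -3.0081668 pt [0.5779 0.0662]
sfront yaw -3.0075104 pt [0.5854 0.0665]
```

Call:
servo_tool --increments '[0.2,10,-40,0,-6,0.2,16,-52,0,-6,0.2,16,-52,0,-6,0.2,16,-52,0,-6,0.2,16,-52,0,-6,0.2,16,-52,0,-6,0.2,16,-52,0,-6,0.2,16,-52,0,-6,0.2,16,-52,0,-6,0.2,16,-52,0,-6,0.2,16,-52,-40,-6,0.2,14,-42,-50,-6,0.2,0,0,-50,0,0.2,0,0,0,0,0.2,0,0,0,0]' --newtons 10

```text
clock: 2.28
tcp_pos: [0.4498, -0.0302, 0.09]
orientation: [[0.127, 0.992, 0.001], [0.992, -0.127, -0.0], [0.0, 0.001, -1.0]]
contact_force: [0.5, 0.2, 0.4]
opening: 0.602
grasp_force: 0.0
```

Call:
servo_tool --increments '[0.2,2,-7,-40,0,0.2,0,0,-35,0,0.2,0,0,-12,0,0.2,0,0,0,0,-1,0,0,0,0,-1,0,0,0,0,-1,0,0,0,0,-1,0,0,0,0]'

```text
clock: 3.28
tcp_pos: [0.4517, -0.0375, 0.0026]
orientation: [[0.127, 0.992, 0.001], [0.992, -0.127, -0.0], [0.0, 0.001, -1.0]]
contact_force: [-0.6, 1.0, 8.3]
opening: 0.322
grasp_force: 10.0
```

Call:
servo_tool --increments '[-1,0,0,40,0,-1,0,0,30,0,-1,28,10,0,5,-1,40,14,0,5,-1,40,14,0,5,-1,30,11,0,0,-1,0,0,0,0,-1,0,0,-20,0,-1,0,0,0,0]'

```text
clock: 4.4
tcp_pos: [0.586, 0.0111, 0.0496]
orientation: [[-0.133, 0.991, -0.005], [0.991, 0.133, -0.0], [0.001, -0.005, -1.0]]
contact_force: [-0.3, 0.1, 0.5]
opening: 0.324
grasp_force: 10.0
```

```bash
python3 - <<'E'
from h import *
np.set_printoptions(precision=4,suppress=True)
print(r.observe()['contact_force'])
s=cam('scene');c=cam('top')
a=cv2.resize(s['color'][175:365,90:310],None,fx=2.6,fy=2.6,interpolation=cv2.INTER_CUBIC)
b=cv2.resize(c['color'][200:300,330:430],(228,494)[:1]*2,interpolation=cv2.INTER_CUBIC)
im=np.zeros((494,800,3),np.uint8);im[:,:572]=a;im[:228,572:]=b;cv2.imwrite('pics/d.png',im)
E
```

```text
[-0.278   0.062   0.5371]
```

View pics/d.png

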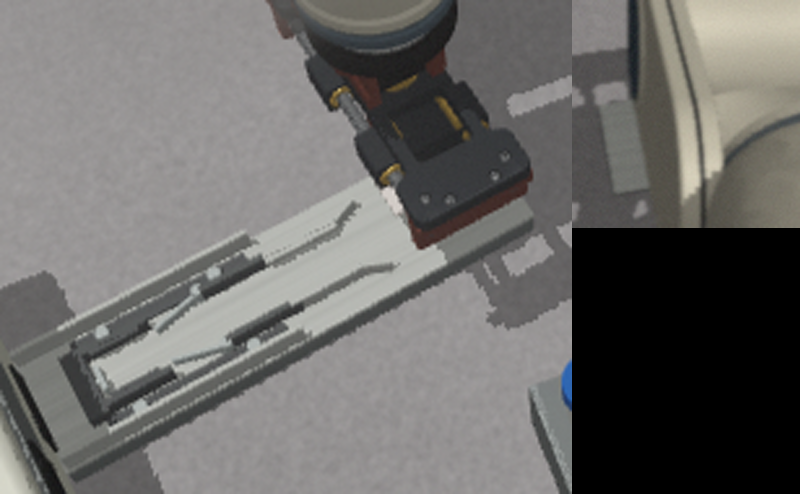

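The gripper hides most of the cassette, but it hangs over the shelf, square to the chute, with its face at about (390,200), just ahead of the flares. I'll lower it now.

Call:
servo_tool --increments '[-1,3,1,0,0,-1,0,0,-15,0,-1,0,0,-9,0,-1,0,0,0,0,-1,0,0,0,0]'

```text
clock: 5.12
tcp_pos: [0.592, 0.0126, 0.0277]
orientation: [[-0.134, 0.991, -0.0], [0.991, 0.134, 0.0], [0.0, -0.0, -1.0]]
contact_force: [-0.2, 1.2, -0.8]
opening: 0.326
grasp_force: 10.0
```

Call:
servo_tool --increments '[-1,-2,0,-3,0,-1,0,0,-1,0,-1,0,0,0,0]'

```text
clock: 5.5
tcp_pos: [0.5901, 0.0125, 0.0239]
orientation: [[-0.134, 0.991, 0.0], [0.991, 0.134, -0.0], [-0.0, 0.0, -1.0]]
contact_force: [-0.7, -0.3, -0.9]
opening: 0.325
grasp_force: 10.0
```

Call:
servo_tool --increments '[-1,0,0,-1,0,-1,0,0,0,0,0.1,0,0,0,0,0.1,0,0,0,0,0.1,0,0,15,0,0.1,0,0,40,0,0.1,-20,30,40,0,0.1,-28,56,0,0,0.1,-28,56,0,0,0.1,-28,56,0,0,0.1,-20,56,0,0,0.1,-15,56,0,0,0.1,0,45,0,0,0.1,0,10,0,0,0.1,0,0,0,0,0.1,0,0,0,0]'

```text
clock: 7.5
tcp_pos: [0.4512, 0.3757, 0.1179]
orientation: [[-0.133, 0.991, -0.001], [0.991, 0.133, -0.001], [-0.001, -0.001, -1.0]]
contact_force: [0.7, 0.4, 0.1]
opening: 0.546
grasp_force: 0.0
```

```bash
python3 - <<'E'
from h import *
s=cam('scene');c=cam('top')
a=cv2.resize(s['color'][205:345,100:310],None,fx=3,fy=3,interpolation=cv2.INTER_CUBIC)
b=cv2.resize(c['color'][215:295,335:495],None,fx=4,fy=3.5,interpolation=cv2.INTER_CUBIC)[:180]
b=cv2.resize(c['color'][220:290,338:438],None,fx=4,fy=4,interpolation=cv2.INTER_CUBIC)
im=np.zeros((600,800,3),np.uint8);a=cv2.resize(s['color'][225:345,160:310],None,fx=2.6,fy=2.6,interpolation=cv2.INTER_CUBIC)
im[:280,:400]=b;im[280:280+312,:390]=a;im[:480,400:]=cv2.resize(c['color'][240:440,130:297],(400,480),interpolation=cv2.INTER_CUBIC);cv2.imwrite('pics/e.png',im)
print(r.observe()['tcp_pos'],r.observe()['contact_force'])
E
```

```text
[0.45144869 0.375794   0.11790756] [ 0.13810737 -0.39860082 -0.08267262]
```

View pics/e.png

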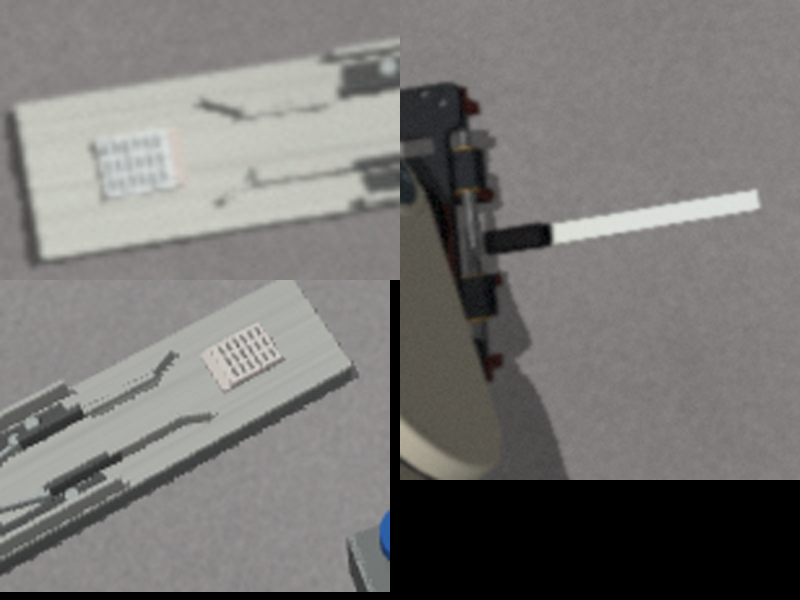

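The cassette lies flat on the shelf, centred and square, with its sloped end towards the channel. The stick's grip is below the fingers, so I'll grasp it.

Call:
servo_tool --increments '[0.1,0,1,-50,0,0.1,0,0,-45,0,0.1,0,0,-15,0,0.1,0,0,0,0,-1,0,0,0,0,-1,0,0,0,0,-1,0,0,0,0,-1,0,0,0,0,-1,0,0,0,0,-1,0,0,60,0,-1,0,0,0,0,-1,0,0,0,0]' --newtons 45

```text
clock: 9.1
tcp_pos: [0.451, 0.3781, 0.0678]
orientation: [[-0.134, 0.991, 0.0], [0.991, 0.134, 0.0], [0.0, 0.0, -1.0]]
contact_force: [-0.3, -0.0, -0.1]
opening: 0.201
grasp_force: 45.0
```

Call:
servo_tool --increments '[-1,0,-40,0,0,-1,20,-50,0,0,-1,40,-40,0,0,-1,40,-18,0,0,-1,9,0,-15,0,-1,0,0,0,0,-1,0,0,0,0,-1,0,0,0,0]'

```text
clock: 10.1
tcp_pos: [0.5591, 0.2309, 0.0528]
orientation: [[-0.135, 0.991, -0.001], [0.991, 0.135, -0.0], [-0.0, -0.001, -1.0]]
contact_force: [0.5, -0.5, -0.7]
opening: 0.204
grasp_force: 45.0
```

```bash
cat > m.py <<'E'
from h import *
np.set_printoptions(precision=4,suppress=True)
import sys
st=r.observe();t=st['tcp_pos'];zb=t[2]-.0079+.006;print(t,st['orientation'][:,1],st['contact_force'])
f=np.array([np.cos(-1.435),np.sin(-1.435)]);n=np.array([-f[1],f[0]])
ax={'top':np.array([.590,0]),'scene':np.array([.593,0])}
for nm in('top','scene'):
    c=cam(nm);o=ax[nm];m0=o+f*(.0376+.0)/.9908
    g=c['color'].astype(np.int32)
    if len(sys.argv)>1:cv2.imwrite('pics/%s_%s.png'%(sys.argv[1],nm),c['color'])
    # sample a rectified patch at blade-top height: s along chute, w across
    S=np.arange(-.26,.0,.0005);Wd=np.arange(-.03,.03,.0005)
    P=np.array([[proj(c,[*(m0+f*s+n*w),zb]) for w in Wd] for s in S],np.float32)
    p=cv2.remap(c['color'],P[...,0],P[...,1],cv2.INTER_LINEAR);cv2.imwrite('pics/rect_%s.png'%nm,cv2.resize(cv2.rotate(p,cv2.ROTATE_90_COUNTERCLOCKWISE),None,fx=1.5,fy=2.2))
E
python3 m.py k; python3 -c "
import cv2,numpy as np
cv2.imwrite('pics/f.png',np.vstack([cv2.imread('pics/rect_%s.png'%n) for n in('top','scene')]))"
```

```text
[0.5591 0.2309 0.0528] [ 0.9908  0.1352 -0.0008] [ 0.4643 -0.4974 -0.6503]
```

View pics/f.png

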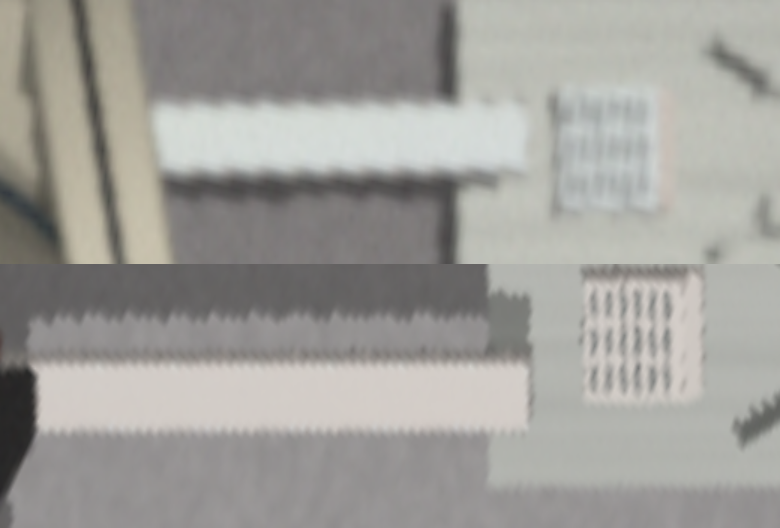

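The rectified views show the blade parallel to the chute axis, about −1.1 mm (top) and −0.1 mm (scene) off centre. The tip is at s = −84 mm, just behind the cassette's tail. I'll shift it slightly and lower it.

Call:
servo_tool --increments '[-1,0.6,0,-15,0,-1,0,0,-8,0,-1,0,0,0,0,-1,0,0,0,0]'

```text
clock: 10.7
tcp_pos: [0.5608, 0.2302, 0.0297]
orientation: [[-0.134, 0.991, -0.0], [0.991, 0.134, -0.0], [-0.0, -0.0, -1.0]]
contact_force: [0.3, 0.8, -1.0]
opening: 0.199
grasp_force: 45.0
```

Call:
servo_tool --increments '[-1,-0.8,0,-1,0,-1,0.8,-5.9,0,0,-1,0.8,-5.9,0,0,-1,0.8,-5.9,0,0,-1,0.8,-5.9,0,0,-1,0.8,-5.9,0,0,-1,0.8,-5.9,0,0]'

```text
clock: 11.58
tcp_pos: [0.5649, 0.1944, 0.0288]
orientation: [[-0.134, 0.991, -0.0], [0.991, 0.134, 0.0], [0.0, -0.0, -1.0]]
contact_force: [-0.7, 0.9, -0.8]
opening: 0.203
grasp_force: 45.0
```

```bash
cat > q.py <<'E'
from h import *
np.set_printoptions(precision=4,suppress=True)
st=r.observe();t=st['tcp_pos'];f=np.array([.1354,-.9908]);n=np.array([.9908,.1354]);d=t[:2]-[.5966,-.0376]
print('tip s %.1f'%(d@f*1e3+185),'w %.1f'%(d@n*1e3),'z',t[2],'feed force',st['contact_force'][:2]@f,'lat',st['contact_force'][:2]@n,'Fz',st['contact_force'][2])
E
python3 q.py;python3 m.py; python3 - <<'E'
import cv2,numpy as np
cv2.imwrite('pics/g.png',np.vstack([cv2.imread('pics/rect_%s.png'%n) for n in('top','scene')]))
E
```

```text
tip s -49.2 w 0.0 z 0.028849771727349757 feed force -0.9923737323236228 lat -0.5701921328678493 Fz -0.7676652734428828
[0.5649 0.1944 0.0288] [ 0.991   0.1337 -0.    ] [-0.6993  0.906  -0.7677]
```

View pics/g.png

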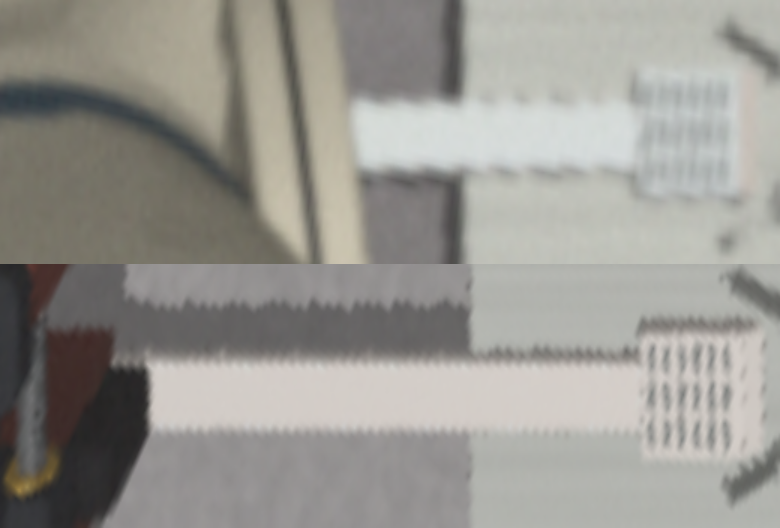

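The blade is centred within 0.6 mm and bears squarely on the cassette's tail, with the front just entering the flares. Next I'll push.

Call:
servo_tool --increments '[-1,0.6,-4,0,0,-1,0.6,-4,0,0,-1,0.5,-4,0,0,-1,0.6,-4,0,0,-1,0.5,-4,0,0,-1,0.6,-4,0,0]'

```text
clock: 12.42
tcp_pos: [0.5683, 0.1706, 0.0289]
orientation: [[-0.134, 0.991, -0.0], [0.991, 0.134, -0.0], [-0.0, -0.0, -1.0]]
contact_force: [0.6, -0.1, -1.0]
opening: 0.199
grasp_force: 45.0
```

```bash
python3 q.py
```

```text
tip s -25.1 w 0.1 z 0.028862487952646124 feed force 0.17090422267805847 lat 0.6058249727179323 Fz -1.0274293361991458
```

Call:
servo_tool --increments '[-1,0.6,-4,0,0,-1,0.5,-4,0,0,-1,0.6,-4,0,0,-1,0.5,-4,0,0,-1,0.6,-4,0,0,-1,0.5,-4,0,0]'

```text
clock: 13.18
tcp_pos: [0.5716, 0.1466, 0.0289]
orientation: [[-0.134, 0.991, -0.0], [0.991, 0.134, -0.0], [-0.0, -0.0, -1.0]]
contact_force: [0.1, -0.4, -0.9]
opening: 0.203
grasp_force: 45.0
```

```bash
python3 q.py
```

```text
tip s -0.9 w 0.2 z 0.028857453682890537 feed force 0.37551054624327035 lat -0.0007785032142120562 Fz -0.9331774886055504
```

Call:
servo_tool --increments '[-1,0.5,-4,0,0,-1,0.6,-4,0,0,-1,0.5,-4,0,0,-1,0.5,-4,0,0,-1,0.6,-4,0,0]'

```text
clock: 13.8
tcp_pos: [0.5743, 0.1266, 0.0288]
orientation: [[-0.134, 0.991, -0.0], [0.991, 0.134, 0.0], [0.0, -0.0, -1.0]]
contact_force: [0.4, -0.6, -1.2]
opening: 0.203
grasp_force: 45.0
```

Call:
servo_tool --increments '[-1,0.5,-4,0,0,-1,0.6,-4,0,0,-1,0.5,-4,0,0,-1,0.5,-4,0,0,-1,0.6,-4,0,0]'

```text
clock: 14.42
tcp_pos: [0.577, 0.1066, 0.0289]
orientation: [[-0.134, 0.991, -0.0], [0.991, 0.134, 0.0], [0.0, -0.0, -1.0]]
contact_force: [0.0, -0.0, -0.7]
opening: 0.201
grasp_force: 45.0
```

```bash
python3 q.py
```

```text
tip s 39.5 w 0.1 z 0.028874676544767962 feed force 0.01227767118829107 lat 0.012792052478797531 Fz -0.6625839778943955
```

Call:
servo_tool --increments '[-1,0.4,-3,0,0,-1,0.4,-3,0,0,-1,0.4,-3,0,0,-1,0.5,-3,0,0,-1,0.4,-3,0,0]'

```text
clock: 15.05
tcp_pos: [0.5791, 0.0917, 0.0289]
orientation: [[-0.134, 0.991, 0.0], [0.991, 0.134, 0.0], [0.0, 0.0, -1.0]]
contact_force: [1.1, 0.6, -1.0]
opening: 0.199
grasp_force: 45.0
```

Call:
servo_tool --increments '[-1,0.4,-3,0,0,-1,0.4,-3,0,0,-1,0.4,-3,0,0,-1,0.5,-3,0,0,-1,0.4,-3,0,0]'

```text
clock: 15.68
tcp_pos: [0.5812, 0.0769, 0.0289]
orientation: [[-0.134, 0.991, 0.0], [0.991, 0.134, 0.0], [0.0, 0.0, -1.0]]
contact_force: [-1.1, 4.3, -0.1]
opening: 0.205
grasp_force: 45.0
```

Call:
servo_tool --increments '[-1,0.4,-3,0,0,-1,0.4,-3,0,0,-1,0.4,-3,0,0,-1,0.4,-3,0,0]'

```text
clock: 16.18
tcp_pos: [0.5828, 0.0646, 0.0288]
orientation: [[-0.134, 0.991, -0.0], [0.991, 0.134, -0.0], [-0.0, -0.0, -1.0]]
contact_force: [-0.4, 3.9, 0.1]
opening: 0.204
grasp_force: 45.0
```

```bash
python3 q.py; python3 - <<'E'
from h import *
c=cam('top');s=cam('scene')
a=cv2.resize(c['color'][210:285,400:510],None,fx=5,fy=5,interpolation=cv2.INTER_CUBIC)[:,:]
b=cv2.resize(s['color'][240:350,100:250],None,fx=2,fy=2,interpolation=cv2.INTER_CUBIC)
im=np.zeros((600,560,3),np.uint8);im[:375,:550]=a;im[378:598,:300]=b;cv2.imwrite('pics/i.png',im)
E
```

```text
tip s 81.9 w 0.1 z 0.028841521063800092 feed force -3.8888315544541188 lat 0.15261108480384225 Fz 0.05351000421617877
```

View pics/i.png

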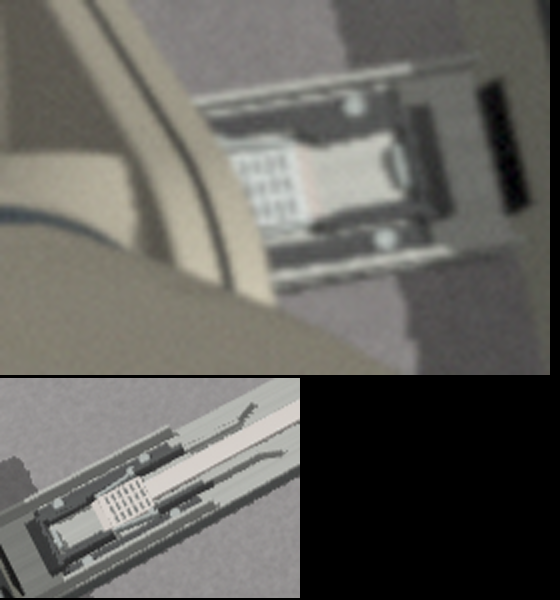

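The cassette sits straight in the channel among the catches, with the blade behind it. In the top view its front is about 29 mm short of the plunger. I'll continue.

Call:
servo_tool --increments '[-1,0.4,-3,0,0,-1,0.4,-3,0,0,-1,0.4,-3,0,0,-1,0.4,-3,0,0]'

```text
clock: 16.77
tcp_pos: [0.5844, 0.0527, 0.0289]
orientation: [[-0.134, 0.991, 0.0], [0.991, 0.134, 0.0], [0.0, 0.0, -1.0]]
contact_force: [-0.6, 2.5, -0.3]
opening: 0.207
grasp_force: 45.0
```

Call:
servo_tool --increments '[-1,0.4,-3,0,0,-1,0.3,-2,0,0,-1,0.3,-2,0,0,-1,0.1,-1,0,0]'

```text
clock: 17.27
tcp_pos: [0.5854, 0.0447, 0.0289]
orientation: [[-0.134, 0.991, -0.0], [0.991, 0.134, -0.0], [-0.0, -0.0, -1.0]]
contact_force: [-0.2, 3.3, -0.0]
opening: 0.206
grasp_force: 45.0
```

```bash
python3 q.py
```

```text
tip s 101.9 w 0.1 z 0.028850301763247068 feed force -3.29499348295483 lat 0.23134145040573986 Fz -0.029366364808806555
```

Call:
servo_tool --increments '[-1,0.3,-2,0,0,-1,0,0,0,0]'

```text
clock: 17.52
tcp_pos: [0.5858, 0.0426, 0.0288]
orientation: [[-0.134, 0.991, 0.0], [0.991, 0.134, -0.0], [-0.0, -0.0, -1.0]]
contact_force: [-0.7, 0.5, -0.7]
opening: 0.2
grasp_force: 45.0
```

Call:
servo_tool --increments '[-1,0.3,-2,0,0,-1,0,0,0,0]'

```text
clock: 17.77
tcp_pos: [0.5861, 0.0406, 0.0289]
orientation: [[-0.134, 0.991, -0.0], [0.991, 0.134, -0.0], [-0.0, -0.0, -1.0]]
contact_force: [-0.2, 1.5, -0.5]
opening: 0.204
grasp_force: 45.0
```

```bash
python3 q.py
```

```text
tip s 106.0 w 0.2 z 0.02885745764150267 feed force -1.4909321700727753 lat -0.04645476636131982 Fz -0.46323374132545814
```

Call:
servo_tool --increments '[-1,0.1,-1,0,0,-1,0.2,-1,0,0,-1,0,0,0,0]'

```text
clock: 18.15
tcp_pos: [0.5864, 0.0388, 0.0289]
orientation: [[-0.134, 0.991, 0.0], [0.991, 0.134, -0.0], [-0.0, -0.0, -1.0]]
contact_force: [-1.0, 2.0, 0.7]
opening: 0.201
grasp_force: 45.0
```

Call:
servo_tool --increments '[-1,0.1,-1,0,0,-1,0,0,0,0]'

```text
clock: 18.4
tcp_pos: [0.5865, 0.0378, 0.0289]
orientation: [[-0.134, 0.991, 0.0], [0.991, 0.134, -0.0], [-0.0, 0.0, -1.0]]
contact_force: [0.7, 1.1, -0.2]
opening: 0.203
grasp_force: 45.0
```

Call:
servo_tool --increments '[-1,0.1,-1,0,0,-1,0,0,0,0]'

```text
clock: 18.65
tcp_pos: [0.5866, 0.0368, 0.0288]
orientation: [[-0.134, 0.991, -0.0], [0.991, 0.134, -0.0], [-0.0, -0.0, -1.0]]
contact_force: [-0.0, 2.2, -0.4]
opening: 0.204
grasp_force: 45.0
```

Call:
servo_tool --increments '[-1,0.2,-1,0,0,-1,0,0,0,0]'

```text
clock: 18.9
tcp_pos: [0.5868, 0.0357, 0.0289]
orientation: [[-0.134, 0.991, -0.0], [0.991, 0.134, -0.0], [-0.0, -0.0, -1.0]]
contact_force: [0.1, 1.8, 0.1]
opening: 0.203
grasp_force: 45.0
```

Call:
servo_tool --increments '[-1,0.1,-1,0,0,-1,0,0,0,0]'

```text
clock: 19.15
tcp_pos: [0.5868, 0.0348, 0.0289]
orientation: [[-0.134, 0.991, -0.0], [0.991, 0.134, -0.0], [-0.0, -0.0, -1.0]]
contact_force: [-0.4, 2.3, -1.0]
opening: 0.201
grasp_force: 45.0
```

Call:
servo_tool --increments '[-1,0.1,-1,0,0,-1,0,0,0,0]'

```text
clock: 19.4
tcp_pos: [0.587, 0.0339, 0.0289]
orientation: [[-0.134, 0.991, 0.0], [0.991, 0.134, 0.0], [0.0, 0.0, -1.0]]
contact_force: [-0.1, 3.5, -0.2]
opening: 0.205
grasp_force: 45.0
```

Call:
servo_tool --increments '[-1,0.1,-1,0,0,-1,0,0,0,0]'

```text
clock: 19.65
tcp_pos: [0.587, 0.0329, 0.0289]
orientation: [[-0.134, 0.991, -0.0], [0.991, 0.134, 0.0], [0.0, -0.0, -1.0]]
contact_force: [-0.7, 5.0, -0.1]
opening: 0.2
grasp_force: 45.0
```

Call:
servo_tool --increments '[-1,0.1,-0.7,0,0,-1,0,0,0,0]'

```text
clock: 19.9
tcp_pos: [0.5872, 0.0322, 0.0289]
orientation: [[-0.134, 0.991, 0.0], [0.991, 0.134, 0.0], [0.0, 0.0, -1.0]]
contact_force: [-1.0, 4.5, 0.2]
opening: 0.204
grasp_force: 45.0
```

Call:
servo_tool --increments '[-1,0.1,-0.6,0,0,-1,0,0,0,0]'

```text
clock: 20.15
tcp_pos: [0.5872, 0.0316, 0.0289]
orientation: [[-0.134, 0.991, -0.0], [0.991, 0.134, 0.0], [0.0, -0.0, -1.0]]
contact_force: [-0.2, 4.6, -0.1]
opening: 0.2
grasp_force: 45.0
```

Call:
servo_tool --increments '[-1,0.1,-0.5,0,0,-1,0,0,0,0]'

```text
clock: 20.4
tcp_pos: [0.5873, 0.0311, 0.0289]
orientation: [[-0.134, 0.991, -0.0], [0.991, 0.134, 0.0], [0.0, -0.0, -1.0]]
contact_force: [-0.3, 5.5, -0.9]
opening: 0.204
grasp_force: 45.0
```

Call:
servo_tool --increments '[-1,0.1,-0.5,0,0,-1,0,0,0,0]'

```text
clock: 20.65
tcp_pos: [0.5875, 0.0304, 0.0288]
orientation: [[-0.134, 0.991, 0.0], [0.991, 0.134, -0.0], [-0.0, -0.0, -1.0]]
contact_force: [-0.9, 2.6, -0.4]
opening: 0.205
grasp_force: 45.0
```

Call:
servo_tool --increments '[-1,0.1,-0.5,0,0,-1,0,0,0,0]'

```text
clock: 20.9
tcp_pos: [0.5876, 0.0299, 0.0289]
orientation: [[-0.134, 0.991, 0.0], [0.991, 0.134, -0.0], [-0.0, 0.0, -1.0]]
contact_force: [-1.1, 3.1, -0.6]
opening: 0.203
grasp_force: 45.0
```

Call:
servo_tool --increments '[-1,0,-0.4,0,0,-1,0,0,0,0]'

```text
clock: 21.15
tcp_pos: [0.5876, 0.0296, 0.0289]
orientation: [[-0.134, 0.991, 0.0], [0.991, 0.134, -0.0], [-0.0, 0.0, -1.0]]
contact_force: [0.5, 2.7, -0.6]
opening: 0.2
grasp_force: 45.0
```

Call:
servo_tool --increments '[-1,0.1,-0.5,0,0,-1,0,0,0,0]'

```text
clock: 21.4
tcp_pos: [0.5877, 0.0293, 0.0289]
orientation: [[-0.134, 0.991, 0.0], [0.991, 0.134, 0.0], [0.0, 0.0, -1.0]]
contact_force: [-0.9, 4.5, 0.6]
opening: 0.202
grasp_force: 45.0
```

Call:
servo_tool --increments '[-1,0,-0.5,0,0,-1,0,0,0,0]'

```text
clock: 21.65
tcp_pos: [0.5876, 0.0292, 0.0289]
orientation: [[-0.134, 0.991, 0.0], [0.991, 0.134, 0.001], [0.001, 0.0, -1.0]]
contact_force: [-0.3, 7.1, -0.2]
opening: 0.202
grasp_force: 45.0
```

Call:
servo_tool --increments '[-1,0.1,-0.4,0,0,-1,0,0,0,0]'

```text
clock: 21.9
tcp_pos: [0.5877, 0.0292, 0.029]
orientation: [[-0.134, 0.991, -0.0], [0.991, 0.134, 0.001], [0.001, -0.0, -1.0]]
contact_force: [-1.6, 9.8, 1.7]
opening: 0.206
grasp_force: 45.0
```

Force climbs with no motion, so the cassette is on the stop, and the earlier drop from 5.5 to 2.6 N was the catches closing. I'll draw straight back.

Call:
servo_tool --increments '[-1,-0.4,3,0,0,-1,-0.5,4,0,0,-1,-1.1,8,0,0,-1,-1.6,12,0,0,-1,-1.7,12,0,0,-1,-1.6,12,0,0,-1,-1.6,12,0,0,-1,-1.7,12,0,0,-1,-1.6,12,0,0,-1,-1.6,12,0,0,-1,-1.7,12,0,0,-1,-1.6,12,0,0,-1,-1.6,12,0,0,-1,-1.7,12,0,0,-1,-1.6,12,0,0,-1,0,0,0,0]'

```text
clock: 23.9
tcp_pos: [0.5661, 0.1882, 0.0289]
orientation: [[-0.135, 0.991, 0.0], [0.991, 0.135, 0.0], [0.0, 0.0, -1.0]]
contact_force: [0.1, 0.3, -1.1]
opening: 0.202
grasp_force: 45.0
```

```bash
python3 q.py; python3 - <<'E'
from h import *
c=cam('top');s=cam('scene')
a=cv2.resize(c['color'][210:285,400:510],None,fx=4,fy=4,interpolation=cv2.INTER_CUBIC)
b=cv2.resize(s['color'][240:350,100:250],None,fx=2.7,fy=2.7,interpolation=cv2.INTER_CUBIC)
im=np.zeros((600,450,3),np.uint8);im[:300,:440]=a;im[302:302+297,:405]=b;cv2.imwrite('pics/j.png',im)
E
```

```text
tip s -42.8 w 0.3 z 0.028864525832308016 feed force -0.2730348830833571 lat 0.1558358009164758 Fz -1.104132856227724
```

View pics/j.png

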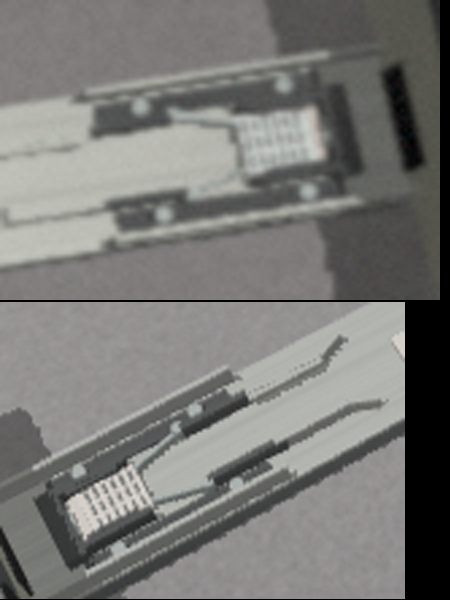

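The cassette is home. Both catches have sprung in behind its tail at top crop (238,120)/(238,180), and the stick is clear. Next I'll return the stick to its original open spot on the bench.

Call:
servo_tool --increments '[-1,0,0,20,0,-1,0,5,10,0,-1,-30,10,0,0,-1,-40,20,0,0,-1,-30,40,0,0,-1,-15,45,0,0,-1,0,40,0,0,-1,0,30,0,0,-1,0,0,-25,0,-1,0,0,-15,0,-1,0,0,-8,0,-1,0,0,0,0,-1,0,0,0,0]'

```text
clock: 25.62
tcp_pos: [0.4516, 0.3772, 0.0114]
orientation: [[-0.133, 0.991, 0.001], [0.991, 0.133, 0.0], [0.0, 0.001, -1.0]]
contact_force: [-0.4, -0.8, -1.3]
opening: 0.199
grasp_force: 45.0
```

Call:
servo_tool --increments '[-1,0,0,-2,0,-1,0,0,-1,0,-1,0,0,0,0,-0.2,0,0,0,0,-0.2,0,0,0,0,-0.2,0,0,0,0,-0.2,0,0,20,0,-0.2,0,0,50,0,-0.2,0,0,60,0,-0.2,0,20,30,0,-0.2,-40,50,0,0,-0.2,-40,50,0,0,-0.2,-20,50,0,0,-0.2,0,0,0,0,-0.2,0,0,0,0]'

```text
clock: 27.5
tcp_pos: [0.353, 0.5443, 0.1684]
orientation: [[-0.134, 0.991, 0.0], [0.991, 0.134, -0.0], [-0.0, 0.0, -1.0]]
contact_force: [-1.1, 0.0, -0.4]
opening: 0.399
grasp_force: 0.0
```

```bash
python3 - <<'E'
from h import *
np.set_printoptions(precision=4,suppress=True)
s=cam('scene');g=s['color'].astype(int);m=(g.min(2)>165)[110:180,320:430].astype(np.uint8)
k,lab,st,_=cv2.connectedComponentsWithStats(m);i=1+st[1:,4].argmax()
v,u=np.nonzero(lab==i);w=np.array([ray(s,320+a,110+b,.006)[:2] for a,b in zip(u,v)])
q=w.mean(0);d=np.linalg.svd(w-q)[2][0];d*=-np.sign(d[1]);t=(w-q)@d
print(len(w),'tip',q+d*t.max(),'len',np.ptp(t),'width',np.ptp((w-q)@[-d[1],d[0]]),r.observe()['tcp_pos'],r.observe()['contact_force'])
a=cv2.imread('pics/k_scene.png')
E
```

```text
624 tip [0.4779 0.1922] len 0.16403708742430118 width 0.014999899588927171 [0.3534 0.5438 0.1683] [ 0.6108 -0.3703 -0.4013]
```

```bash
python3 -c "
from bench import r
print(r.finish_job())"
```

```text
the job is handed in; nothing more can be done
None
```

I handed the job in at about 27.5 s. The cassette is fully home with both catches closed behind it; the highest push I read was about 10 N. The stick is out and flat on the bench clear of the printer, and I kept clear of the bottle, jar and tube rack.

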